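# Snap the folding easel open and stand a template on it

### The job

Swing the back of the small folding easel up and over its centre so that it snaps fully open. Then take the round-topped plywood template out of the rack and set it gently on the easel's ledge, behind the front lip, round end up, in the middle and square to the easel, so that it leans back on the two prongs. Leave the stepped template in the rack and the other things on the bench where they are.

Things in the scene. Friction and masses are not known exactly. Their poses are not given: they have to be found in the camera images.
- easel: Small wooden folding easel, fixed. Base board 135 x 160 x 18 mm (own x -70 to +65, y -80 to +80 mm). Origin: on the bench below the hinge axis. Own +x points to its rear, -x to its front (roughly towards the robot), z up. At the front a lip runs along y: 14 mm high (top 32 mm above the bench), 12 mm thick, its rear face at own x = -30 mm.
- easel_back (a joint): Angle of the back (rad): 0 folded flat to the front, 1.833 fully open at its stop, leaning 15 degrees to the rear past vertical. An over-centre spring drives it to the nearer end: below about 0.8 rad it snaps shut, above about 1.1 rad it snaps open by itself. Lifting it by a prong 105 mm from the axis starts with about 4 N, falling to nothing at the centre.
- easel_hinge (a point): Hinge axis of the back, 36 mm above the bench over the easel's origin, along own y. The back is a frame 10 mm thick: two prongs 22 mm wide at own y = +-55 mm with round ends 121 mm from the axis, and a cross bar 19 to 41 mm from the axis; beyond it the gap is empty. Folded, the prongs overhang the base's front by 50 mm, 31 to 41 mm above the bench.
- prong_left (a point): Point in the middle of the prong on the easel's own +y side, 105 mm from the hinge axis (16 mm short of the tip); it moves with the back. A prong can be pinched here across its 22 mm width, fingers pointing down on either side.
- prong_right (a point): The same on the prong on the own -y side of the easel. (A thin steel tension spring runs outside the +y prong, 84 to 93 mm from the middle, from the base to a pin 40 mm from the hinge axis.)
- easel_ledge (a point): Point on the base's upper face (18 mm above the bench) at own x = -16 mm, y = 0 of the easel, axes as the easel's: where the middle of the template's lower edge is to stand. With the back open, the prongs' front faces lie in a plane tilted 15 degrees to the rear that meets the ledge at own x = -10 mm; the lip's rear face is at own x = -30 mm.
- rack: Low dark wooden rack, fixed to the bench, 160 x 110 x 61 mm. Origin: centre of its underside, z up. Two slots along own y at own x = -45 and +45 mm, each 15.5 mm wide, 100 mm long, open at the ends, their floor 12 mm and their cheeks' tops 61 mm above the bench. One template stands in each slot, leaning up to 0.1 rad in its play; which is where varies.
- round_template: Flat plywood template with a half-round top, loose, about 0.14 kg, 12 mm thick (own x), 120 mm wide (own y), 150 mm high (own z); the top is a half circle of radius 60 mm. Origin: middle of the lower edge. Stands upright in one slot of the rack at the start. Can be pinched across its thickness at the top.
- round_top (a point): The uppermost point of the round-topped template, 150 mm above its origin along its own z.
- stepped_template: The other plywood template, 12 x 120 x 150 mm, with square shoulders 105 mm up and a square tongue 56 mm wide in the middle above them. Origin: middle of the lower edge. Stays in the rack.
- oak_block: Oak offcut lying on the bench, 52 x 80 x 52 mm; origin at the centre of its underside. Bystander.
- wax_tin: Flat round wax tin, 93 mm across, 37 mm high; origin at the centre of its underside. Bystander.
- tape_roll: Roll of masking tape lying flat, 106 mm across, 24 mm high; origin at the centre of its underside. Bystander.

How it is judged:
By the outcome, as a careful person would: the job done as asked, in the order asked, and still so for the second after the job is handed in, with the robot touching nothing.
It also fails if it takes over 67 s, if anything falls off the work surface, if the arm or the gripper's body presses on something with over 40 N, if the wrist force passes 120 N, or if a joint passes its speed limit or range.

### The arm

A 6-joint arm with a two-finger parallel gripper is mounted at the origin on the work surface; the furniture and walls round the work are solid. World frame = base frame: x ahead of the robot, y to its left, z up, the work surface at z = 0. Lengths are in m, angles in degrees, forces in N, time in s.
With the tool pointing down it reaches from about 0.35 to 0.875 m from the base axis. Payload 4.2 kg.
Tool frame: the origin (TCP) lies midway between the tips of the shut fingers; the grasp point (between the pads) lies 19 mm behind it; z points along the fingers, y is the line along which they close (so a half turn about z gives the same grasp; the last joint's range is limited). The gripper opens to 87 mm and grips with 3 to 60 N. Pads are 19 mm wide; open, the fingers measure 117 mm over their backs; the gripper's body (75 mm by 190 mm) begins 51 mm behind the grasp point.
Start: joints at [85.004, 22.042, 0.453, 0, -68.411, -14.817], TCP at [0.212, 0.588, 0.223] pointing down, gripper open.
Joint ranges: [-179.83, 179.83], [-69.29, 118.12], [-61.27, 80.66], [-181.25, 117.63], [-171.15, -9.14], [-177.46, 177.46]. Speed limits (degrees/s): [159.86, 159.86, 180, 180, 180, 180].

### API

Orientations are given as a 3x3 rotation matrix whose columns are the frame's x, y, z axes.
In Python, from station import r, viewer, finish_job gives the robot as it stands (r), with the cameras (viewer) and the job as plain functions.
- The arm moves only by the shell command python3 steer.py 'ROWS'. ROWS is a JSON list of rows, 1 to 8 of them, each of 7 numbers: the opening from 0.0 (shut) to 1.0 (fully open), then dx, dy, dz in m, then a rotation vector rx, ry, rz in degrees; each row is the pose to reach, as a shift and turn from the pose commanded when the command began, along the tool's axes at that moment; what a row does not reach only later rows make up. A row lasts 1/10 s, in which the tool goes at most 0.05 m and 8.59 degrees, less where a joint would pass 70% of its speed; a pose out of reach is approached as far as the arm can. The fingers move at their own pace and stop on an object; the grip force is fixed at half the most. Time passes only in rows, so rows that do not move let the fingers close. It prints the time, the measured TCP pose, the force, the opening and the grip force at its end.
- r.sense(): the state, without advancing time (a new reading comes with each control period).
- viewer.capture(name): name is "scene" or "top" or "wrist"; returns a dict with "pixels" (384x512x3 uint8, red, green, blue), "z_map" (384x512 float32, m along the optical axis (not along the pixel's ray), 0 where there is no reading), "K" (3x3 intrinsics, pixels), "distortion" ([k1, k2, p1, p2, k3] as OpenCV has them; the pictures are not rectified), "world_from_camera" (4x4, takes a point from camera to world coordinates). Camera axes: x right, y up, looking along -z (the intrinsics and any distortion apply to the point x, -y, -z); pixel columns grow to the right and rows downward; lengths in m; the calibration is good to about 2 mm. A picture is of the moment at which its call begins.
- finish_job(): hands the job in; it is judged then, once.
The state is a dict: "time_s": time; "joints": joint angles; "joint_velocities": joint speeds; "effort": joint torques, N m; "tcp_pos": TCP position; "ee_rot": TCP orientation; "wrist_force": force on the tool from outside, world axes, zero at the start; "moment": the same for the moment, N m; "gripper_width": opening from 0.0 (shut) to 1.0 (fully open); "gripper_force": force on a finger pad.
Only numpy, scipy, OpenCV 4.12 (cv2) and the standard library are available. Lean on these libraries where they do the work, as an engineer would, in place of code of your own. Each camera call takes 0.05 s, during which the arm holds its last target. There are 200 camera calls.

## Working session

There is one attempt and no reset: what is moved stays moved. The work goes in short steps, Python scripts to look and compute and a shell command to move; the robot and the scene stay as the last step left them, time stands still between calls to the robot, and variables do not carry over. Pictures are saved under pics/ and viewed, at most 13 in all, crops included, and the job is handed in when it is done.

```bash
ls; mkdir -p pics; python3 - <<'E'
from station import r, viewer, finish_job
import cv2,numpy as np
for n in("scene","top"):
    c=viewer.capture(n); np.savez('pics/'+n+'0.npz',**c)
    cv2.imwrite(f'pics/{n}0.png',c['pixels'][...,::-1]); print(n,c['K'].tolist(),c['distortion'],np.round(c['world_from_camera'],3).tolist())
s=r.sense();print(s['time_s'],s['tcp_pos'],np.round(s['ee_rot'],3))
E
```

```text
pics
station.py
steer.py
scene [[376.49532026907684, 0.0, 261.971661000192], [0.0, 376.49532026907684, 190.94375052313865], [0.0, 0.0, 1.0]] [0.00431387 0.         0.         0.         0.        ] [[0.702, 0.367, -0.611, -0.181], [-0.713, 0.365, -0.599, -0.657], [0.003, 0.855, 0.518, 0.732], [0.0, 0.0, 0.0, 1.0]]
top [[487.5418931849225, 0.0, 253.8107647168508], [0.0, 487.5418931849225, 191.55418204374845], [0.0, 0.0, 1.0]] [-0.00546814  0.          0.          0.          0.        ] [[-0.009, 0.988, -0.152, 0.314], [-1.0, -0.008, 0.008, 0.061], [0.007, 0.152, 0.988, 1.6], [0.0, 0.0, 0.0, 1.0]]
0.1 [0.21163994 0.58751461 0.22159641] [[ 0.941 -0.339 -0.001]
 [-0.339 -0.941 -0.002]
 [ 0.     0.002 -1.   ]]
```

View pics/scene0.png

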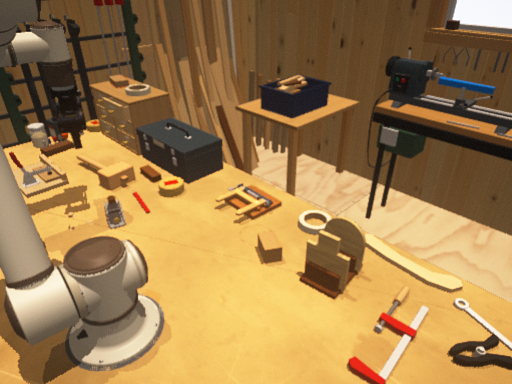

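View pics/top0.png

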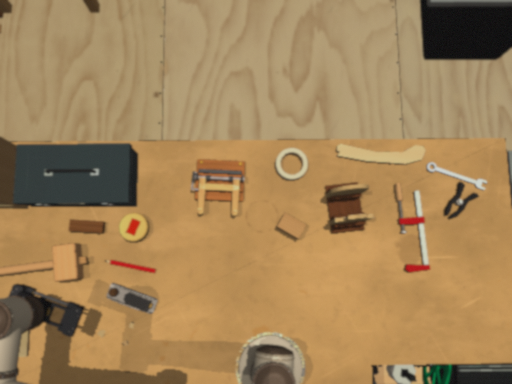

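The scene view shows the easel near (250,200), with the rack at (335,265) and the round template in its rear slot. In the top view the easel is at (218,185) and the rack at (347,207).

```bash
cat > h.py <<'E'
import numpy as np, cv2
def rays(c,uv):
    p=cv2.undistortPoints(np.float64(uv).reshape(-1,1,2),c['K'],c['distortion'])[:,0]
    return np.c_[p[:,0],-p[:,1],-np.ones(len(p))]
def onplane(c,uv,z):
    T=c['world_from_camera'];d=rays(c,uv)@T[:3,:3].T;o=T[:3,3]
    return o+d*((z-o[2])/d[:,2])[:,None]
def cloud(c):
    h,w=c['z_map'].shape;v,u=np.mgrid[:h,:w];T=c['world_from_camera']
    P=rays(c,np.c_[u.ravel(),v.ravel()])*c['z_map'].reshape(-1,1)
    return (P@T[:3,:3].T+T[:3,3]).reshape(h,w,3)
E
python3 - <<'E'
import numpy as np,cv2
from h import *
t=dict(np.load('pics/top0.npz'));s=dict(np.load('pics/scene0.npz'))
a=cv2.resize(t['pixels'][150:240,185:265],(400,450),interpolation=2);b=cv2.resize(t['pixels'][170:240,315:380],(400,430),interpolation=2)
b=cv2.copyMakeBorder(b,0,20,0,0,0)
cv2.imwrite('pics/z1.png',np.hstack([a,b])[...,::-1])
P=cloud(t)
for u,v in [(198,213),(202,183),(238,213),(236,187),(218,172),(200,161),(245,163),(243,200),(330,190),(347,184),(365,184),(345,207),(330,219),(347,218),(370,219),(328,231),(365,229)]: print(u,v,P[v,u].round(3))
E
```

```text
198 213 [0.486 0.228 0.038]
202 183 [0.582 0.215 0.047]
238 213 [ 0.489  0.101 -0.001]
236 187 [0.569 0.106 0.041]
218 172 [0.621 0.165 0.028]
200 161 [0.661 0.225 0.018]
245 163 [ 0.657  0.076 -0.   ]
243 200 [0.531 0.084 0.004]
330 190 [ 0.545 -0.187  0.112]
347 184 [ 0.581 -0.261  0.01 ]
365 184 [ 0.557 -0.288  0.147]
345 207 [ 0.505 -0.253  0.002]
330 219 [ 0.465 -0.2    0.013]
347 218 [ 0.455 -0.229  0.149]
370 219 [ 0.465 -0.336 -0.004]
328 231 [ 0.427 -0.194  0.003]
365 229 [ 0.432 -0.316  0.001]
```

View pics/z1.png

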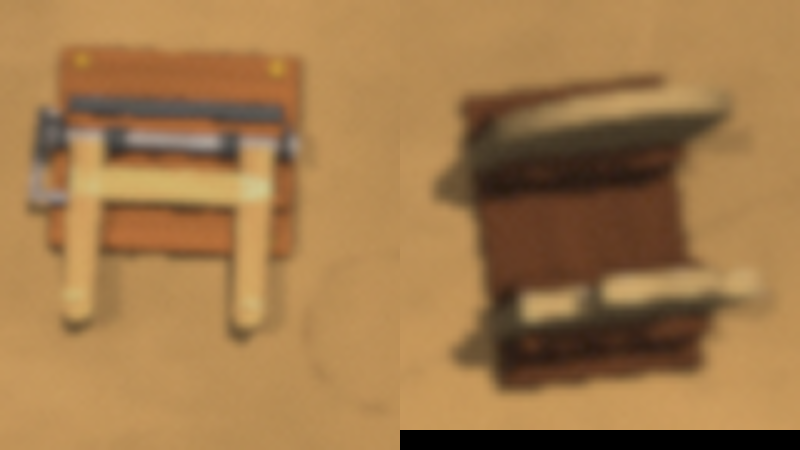

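The crops show the easel folded flat, prongs towards the robot with tips at about (200,215) and (234,217) in full-image pixels, and the spring on the left (+y). The round template is in the rack's rear slot, from (332,195) to (373,187). I'll move over the easel for a close look.

```bash
python3 steer.py '[[0.5,0.2,0.16,-0.04,0,0,-8],[0.5,0.4,0.32,-0.08,0,0,-17.4],[0.5,0.4,0.32,-0.08,0,0,-17.4],[0.5,0.4,0.32,-0.08,0,0,-17.4],[0.5,0.4,0.32,-0.08,0,0,-17.4],[0.5,0.4,0.32,-0.08,0,0,-17.4],[0.5,0.4,0.32,-0.08,0,0,-17.4],[0.5,0.4,0.32,-0.08,0,0,-17.4]]'
```

```text
time_s: 0.9
tcp_pos: [0.4188, 0.2491, 0.2845]
ee_rot: [[0.999, -0.042, -0.0], [-0.042, -0.999, -0.0], [-0.0, 0.0, -1.0]]
wrist_force: [1.2, 1.2, -0.6]
gripper_width: 0.51
gripper_force: 0.0
```

```bash
python3 steer.py '[[0.5,0.02,0.05,-0.02,0,0,0],[0.5,0.03,0.1,-0.02,0,0,0],[0.5,0.03,0.1,-0.02,0,0,0],[0.5,0.03,0.1,-0.02,0,0,0]]'
python3 - <<'E'
from station import r, viewer, finish_job
import cv2,numpy as np
c=viewer.capture('wrist');np.savez('pics/w1.npz',**c);cv2.imwrite('pics/w1.png',c['pixels'][...,::-1]);print(c['K'],c['distortion'],c['world_from_camera'].round(3))
E
```

```text
time_s: 1.3
tcp_pos: [0.4442, 0.1485, 0.3042]
ee_rot: [[0.999, -0.045, -0.0], [-0.045, -0.999, 0.0], [-0.0, -0.0, -1.0]]
wrist_force: [-0.4, 0.2, 0.3]
gripper_width: 0.499
gripper_force: 0.0
[[294.04768798   0.         251.23847333]
 [  0.         294.04768798 183.4533583 ]
 [  0.           0.           1.        ]] [0.02201744 0.         0.         0.         0.        ] [[-0.046  0.954  0.296  0.527]
 [-0.999 -0.043 -0.014  0.145]
 [-0.001 -0.296  0.955  0.467]
 [ 0.     0.     0.     1.   ]]
```

View pics/w1.png

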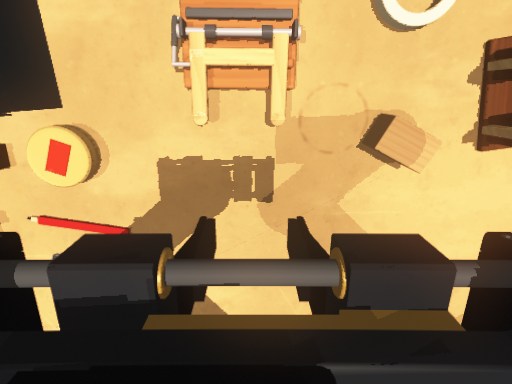

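The wrist view shows the prong tips at (201,122) and (278,122), and the base's front corners at (184,88) and (297,90). Next I fit the base edges and the prongs.

```bash
python3 - <<'E'
import numpy as np,cv2
from h import *
c=dict(np.load('pics/w1.npz'));P=cloud(c)
hsv=cv2.cvtColor(c['pixels'],cv2.COLOR_RGB2HSV)
for u,v in[(230,80),(230,110),(200,100),(278,100),(190,84)]:print(u,v,hsv[v,u],P[v,u].round(3))
# base
m=((hsv[...,0]<13)&(hsv[...,1]>150)&(hsv[...,2]>90)).astype(np.uint8);m[130:]=0;m[:,:170]=0;m[:,320:]=0
m=cv2.morphologyEx(m,cv2.MORPH_OPEN,np.ones((3,3)))
v,u=np.nonzero(m)
fe=np.array([[x,v[u==x].max()+.5] for x in range(208,270)]);fe=fe[fe[:,1]>75]
F=onplane(c,fe,.018);print('front edge slope deg',np.degrees(np.arctan(np.polyfit(F[:,1],F[:,0],1)[0])),F.mean(0))
for rows in [range(40,86)]:
    R=np.array([[u[v==y].max()+.5,y] for y in rows if (v==y).any()]);Q=onplane(c,R,.018);p=np.polyfit(Q[:,0],Q[:,1],1);print('right edge',np.degrees(np.arctan(p[0])),Q[:,0].mean(),np.median(Q[:,1]),Q[:,1].std())
    R=np.array([[u[v==y].min()-.5,y] for y in rows if (v==y).any()]);Q=onplane(c,R,.018);print('left',np.median(Q[:,1]),Q[:,1].std())
# prongs
h=((P[...,2]>.027)&(P[...,2]<.055)).astype(np.uint8);h[130:]=0
for lo,hi in((185,215),(262,295)):
    L=[]
    for y in range(92,118):
        x=np.nonzero(h[y,lo:hi])[0]+lo
        if len(x):L.append([x.mean(),y,len(x)])
    L=np.array(L);Q=onplane(c,L[:,:2],.041);p=np.polyfit(Q[:,0],Q[:,1],1)
    ys=np.nonzero(h[:,lo:hi])[0].max()
    t=onplane(c,[[L[-1,0],ys+.5]],.041)
    print('prong',len(L),L[:,2].mean(),Q.mean(0),'yaw',np.degrees(np.arctan(p[0])),'tip',ys,t)
E
```

```text
230 80 [ 15 163 246] [0.545 0.175 0.018]
230 110 [ 20 126 246] [0.502 0.179 0.002]
200 100 [ 25 100 253] [0.519 0.217 0.043]
278 100 [ 25 102 253] [0.515 0.108 0.041]
190 84 [ 15 164 238] [0.542 0.232 0.02 ]Traceback (most recent call last):
  File "<stdin>", line 11, in <module>
  File "h.py", line 6, in onplane
    T=c['world_from_camera'];d=rays(c,uv)@T[:3,:3].T;o=T[:3,3]
                               ~~~~^^^^^^
  File "h.py", line 3, in rays
    p=cv2.undistortPoints(np.float64(uv).reshape(-1,1,2),c['K'],c['distortion'])[:,0]
      ~~~~~~~~~~~~~~~~~~~^^^^^^^^^^^^^^^^^^^^^^^^^^^^^^^^^^^^^^^^^^^^^^^^^^^^^^^
cv2.error: OpenCV(4.12.0) /io/opencv/modules/calib3d/src/undistort.dispatch.cpp:347: error: (-215:Assertion failed) CV_IS_MAT(_src) && CV_IS_MAT(_dst) && (_src->rows == 1 || _src->cols == 1) && (_dst->rows == 1 || _dst->cols == 1) && _src->cols + _src->rows - 1 == _dst->rows + _dst->cols - 1 && (CV_MAT_TYPE(_src->type) == CV_32FC2 || CV_MAT_TYPE(_src->type) == CV_64FC2) && (CV_MAT_TYPE(_dst->type) == CV_32FC2 || CV_MAT_TYPE(_dst->type) == CV_64FC2) in function 'cvUndistortPointsInternal'
```

```bash
cat > meas.py <<'E'
import numpy as np,cv2
from h import *
c=dict(np.load('pics/w1.npz'));P=cloud(c)
hsv=cv2.cvtColor(c['pixels'],cv2.COLOR_RGB2HSV)
m=((hsv[...,0]<18)&(hsv[...,1]>145)&(hsv[...,2]>60)&(P[...,2]>.01)).astype(np.uint8);m[130:]=0;m[:,:170]=0;m[:,320:]=0
v,u=np.nonzero(m)
fe=np.array([[x,v[u==x].max()+.5] for x in range(210,268) if (u==x).any()]);fe=fe[fe[:,1]>75]
F=onplane(c,fe,.018);print('front edge slope deg',np.degrees(np.arctan(np.polyfit(F[:,1],F[:,0],1)[0])),F.mean(0))
rows=range(40,86)
R=np.array([[u[v==y].max()+.5,y] for y in rows if (v==y).any()]);Q=onplane(c,R,.018);p=np.polyfit(Q[:,0],Q[:,1],1);print('right edge',np.degrees(np.arctan(p[0])),Q[:,0].mean(),np.median(Q[:,1]),Q[:,1].std())
R=np.array([[u[v==y].min()-.5,y] for y in rows if (v==y).any()]);Q=onplane(c,R,.018);print('left',Q[:,0].mean(),np.median(Q[:,1]),Q[:,1].std())
h=((P[...,2]>.027)&(P[...,2]<.055)).astype(np.uint8);h[130:]=0
for lo,hi in((185,215),(262,295)):
    L=[]
    for y in range(92,118):
        x=np.nonzero(h[y,lo:hi])[0]+lo
        if len(x):L.append([x.mean(),y,len(x)])
    L=np.array(L);Q=onplane(c,L[:,:2],.041);p=np.polyfit(Q[:,0],Q[:,1],1)
    ys=np.nonzero(h[:,lo:hi])[0].max()
    t=onplane(c,[[L[-1,0],ys+.5]],.041)
    print('prong',len(L),L[:,2].mean(),Q.mean(0),'yaw',np.degrees(np.arctan(p[0])),'tip',ys,t)
E
python3 meas.py
```

```text
front edge slope deg 2.4980557564842245 [0.53248045 0.16340304 0.018     ]
right edge -3.1013156929601986 0.5633153627598589 0.08086899460684166 0.001011648308330995
left 0.5699979156578351 0.24008279224474455 0.036841422790474025
prong 26 16.0 [0.51336433 0.2175272  0.041     ] yaw -2.2643260340039872 tip 125 [[0.48458894 0.21961593 0.041     ]]
prong 26 15.76923076923077 [0.50846665 0.10878991 0.041     ] yaw -4.146000268312654 tip 125 [[0.47966654 0.1104376  0.041     ]]
```

```bash
python3 steer.py '[[0.5,0.03,0.02,0.03,0,0,0],[0.5,0.0525,0.037,0.07,0,0,0],[0.5,0.0525,0.037,0.12,0,0,0],[0.5,0.0525,0.037,0.17,0,0,0],[0.5,0.0525,0.037,0.21,0,0,0],[0.5,0.0525,0.037,0.25,0,0,0],[0.5,0.0525,0.037,0.275,0,0,0],[0.5,0.0525,0.037,0.286,0,0,0]]'; python3 steer.py '[[0.3,0,0,0,0,0,0],[0,0,0,0,0,0,0],[0,0,0,0,0,0,0],[0,0,0,0,0,0,0],[0,0,0,0,0,0,0]]'
```

```text
time_s: 2.15
tcp_pos: [0.4932, 0.1114, 0.0152]
ee_rot: [[0.999, -0.04, -0.005], [-0.04, -0.999, -0.003], [-0.005, 0.003, -1.0]]
wrist_force: [0.5, 0.3, 0.6]
gripper_width: 0.502
gripper_force: 0.0
time_s: 2.65
tcp_pos: [0.496, 0.1094, 0.0197]
ee_rot: [[0.999, -0.042, 0.002], [-0.042, -0.999, -0.001], [0.002, 0.001, -1.0]]
wrist_force: [3.2, -7.5, 0.7]
gripper_width: 0.25
gripper_force: 29.9
```

```bash
python3 steer.py '[[0,0.0005,0,-0.0105,0,0,0],[0,0.0021,0,-0.0209,0,0,0],[0,0.0047,0,-0.031,0,0,0],[0,0.0083,0,-0.0409,0,0,0],[0,0.0129,0,-0.0503,0,0,0],[0,0.0183,0,-0.0593,0,0,0],[0,0.0247,0,-0.0676,0,0,0],[0,0.0318,0,-0.0753,0,0,0]]'; python3 steer.py '[[0,0.0079,0,-0.0069,0,0,0],[0,0.0165,0,-0.0131,0,0,0],[0,0.0256,0,-0.0183,0,0,0],[0,0.0352,0,-0.0226,0,0,0],[0,0.0402,0,-0.0244,0,0,0],[0,0.0402,0,-0.0244,0,0,0],[0,0.0402,0,-0.0244,0,0,0]]'
python3 - <<'E'
from station import r, viewer, finish_job
import cv2,numpy as np
from h import *
a=viewer.capture('scene')['pixels'][140:260,180:300];b=viewer.capture('wrist')['pixels']
cv2.imwrite('pics/l1.png',np.hstack([cv2.resize(a,(384,384)),b[:,80:450]])[...,::-1])
E
```

```text
time_s: 3.45
tcp_pos: [0.5245, 0.1077, 0.0935]
ee_rot: [[0.999, -0.043, -0.006], [-0.043, -0.999, -0.003], [-0.006, 0.003, -1.0]]
wrist_force: [-1.2, -5.2, -4.7]
gripper_width: 0.25
gripper_force: 30.0
time_s: 4.15
tcp_pos: [0.5664, 0.1055, 0.1193]
ee_rot: [[0.999, -0.042, -0.002], [-0.042, -0.999, -0.003], [-0.002, 0.004, -1.0]]
wrist_force: [-0.2, -8.7, 0.6]
gripper_width: 0.251
gripper_force: 30.0
```

View pics/l1.png

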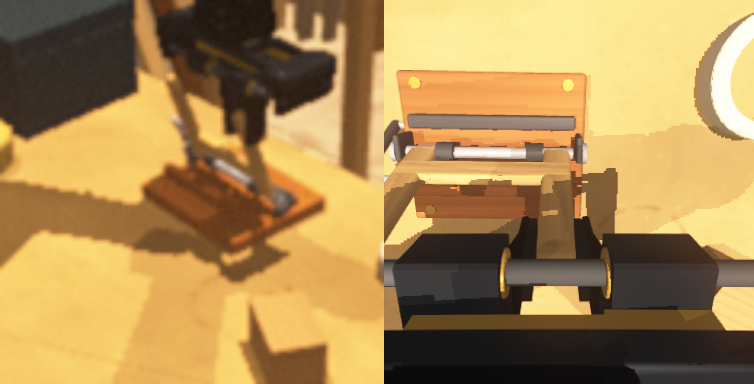

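The back is raised past centre, with the right prong between the fingers at (560,220) in the right half. Releasing it now.

```bash
python3 steer.py '[[0.6,0,0,0,0,0,0],[0.6,0,0,0,0,0,0],[0.6,0,0,0,0,0,0],[0.6,0,0,0,0,0,0],[0.6,0,0,0,0,0,0],[0.6,-0.01,0,0,0,0,0]]'; python3 steer.py '[[0.6,-0.04,0,-0.03,0,0,0],[0.6,-0.07,0.02,-0.08,0,0,0],[0.6,-0.07,0.05,-0.13,0,0,0],[0.6,-0.07,0.09,-0.17,0,0,0],[0.6,-0.07,0.14,-0.2,0,0,0],[0.6,-0.07,0.19,-0.2,0,0,0],[0.6,-0.07,0.24,-0.2,0,0,0],[0.6,-0.07,0.28,-0.2,0,0,0]]'
python3 - <<'E'
from station import r, viewer, finish_job
import cv2,numpy as np
from h import *
for n in('scene','top','wrist'):
    c=viewer.capture(n);np.savez(f'pics/{n}2.npz',**c)
    if n!='top':globals()[n]=c['pixels']
cv2.imwrite('pics/l2.png',np.hstack([cv2.resize(scene[140:300,180:380],(400,384)),wrist[:,100:500]])[...,::-1])
E
```

```text
time_s: 4.85
tcp_pos: [0.5577, 0.1086, 0.118]
ee_rot: [[0.999, -0.042, 0.001], [-0.042, -0.999, 0.0], [0.001, -0.0, -1.0]]
wrist_force: [-0.8, 0.8, -0.1]
gripper_width: 0.589
gripper_force: 0.0
time_s: 5.65
tcp_pos: [0.4753, -0.1523, 0.3185]
ee_rot: [[0.999, -0.041, 0.002], [-0.041, -0.999, 0.0], [0.002, -0.0, -1.0]]
wrist_force: [1.6, 0.6, 0.5]
gripper_width: 0.6
gripper_force: 0.0
```

View pics/l2.png

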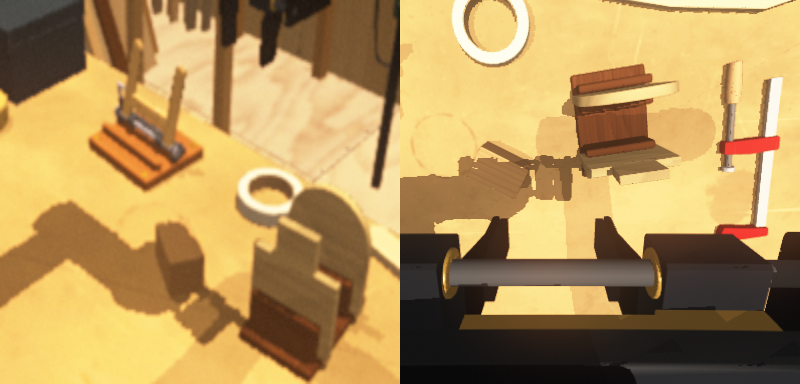

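The scene crop shows the back standing open and leaning to the rear. In the wrist view the round template's rim runs from about (278,98) to (378,88). Now to measure the template.

```bash
cat > tmpl.py <<'E'
import numpy as np,cv2
from h import *
for n in('wrist2','scene2','top2'):
    c=dict(np.load(f'pics/{n}.npz'));P=cloud(c);M=(P[...,2]>.075)&(P[...,2]<.175)&(P[...,0]>.515)&(P[...,0]<.62)&(P[...,1]>-.36)&(P[...,1]<-.14)
    k=cv2.erode(M.astype(np.uint8),np.ones((3,3)))>0 if n=='scene2' else M
    Q=P[k];print(n,len(Q),Q.min(0).round(4),Q.max(0).round(4))
    if n=='scene2':
        for _ in range(3):
            A=np.c_[Q[:,1],Q[:,2],np.ones(len(Q))];s=np.linalg.lstsq(A,Q[:,0],rcond=None)[0];e=Q[:,0]-A@s;Q=Q[abs(e)<2*e.std()+1e-4]
        print('plane x=a y+b z+c',s.round(4),e.std(),'yaw,lean',np.degrees(np.arctan(s[:2])))
    for y in np.arange(-.33,-.17,.015):
        q=P[M&(abs(P[...,1]-y)<.0075)]
        if len(q): t=q[q[:,2]>q[:,2].max()-.004]; print(round(y,3),len(t),t[:,0].min().round(4),t[:,0].max().round(4),t[:,2].max().round(4))
E
python3 tmpl.py
```

```text
wrist2 1391 [ 0.539  -0.3051  0.0756] [ 0.5632 -0.1894  0.1644]
-0.3 24 0.5504 0.5617 0.1437
-0.285 37 0.549 0.5602 0.156
-0.27 97 0.546 0.5588 0.162
-0.255 170 0.5447 0.5581 0.1642
-0.24 169 0.5434 0.5559 0.1644
-0.225 85 0.5427 0.5547 0.1614
-0.21 52 0.5422 0.5526 0.1545
-0.195 24 0.5403 0.5511 0.1406
scene2 792 [ 0.5361 -0.3111  0.0789] [ 0.5551 -0.1936  0.1634]
plane x=a y+b z+c [-0.1213 -0.002   0.5146] 0.0013247347543193656 yaw,lean [-6.91741555 -0.11389112]
-0.315 2 0.5518 0.5562 0.121
-0.3 6 0.5489 0.5588 0.1444
-0.285 6 0.5479 0.556 0.1561
-0.27 16 0.5451 0.5581 0.16
-0.255 18 0.543 0.5559 0.1634
-0.24 18 0.5428 0.5535 0.1625
-0.225 7 0.5413 0.5494 0.1605
-0.21 4 0.541 0.5482 0.1527
-0.195 1 0.5386 0.5386 0.1367Traceback (most recent call last):
  File "tmpl.py", line 6, in <module>
    Q=P[k];print(n,len(Q),Q.min(0).round(4),Q.max(0).round(4))
                          ~~~~~^^^
    return umr_minimum(a, axis, None, out, keepdims, initial, where)
ValueError: zero-size array to reduction operation minimum which has no identity
```

```bash
cat > go.py <<'E'
import sys,numpy as np
from station import r, viewer, finish_job
from scipy.spatial.transform import Rotation as Ro
def show(p,R):
    s=r.sense();Rc=s['ee_rot'];print('q',np.round(s['joints'],1),'t',s['time_s'],'tcp',np.round(s['tcp_pos'],4),'w',s['gripper_width'],'F',np.round(s['wrist_force'],1))
    print('d',(Rc.T@(np.array(p)-s['tcp_pos'])).round(4),'rv',Ro.from_matrix(Rc.T@R).as_rotvec(degrees=True).round(2))
def Rt(yaw,tilt=0): # tool x at yaw, z down, then turned about world axis tool-x by tilt
    a=np.radians(yaw);x=np.array([np.cos(a),np.sin(a),0]);z=np.array([0,0,-1.]);R=np.c_[x,np.cross(z,x),z]
    return Ro.from_rotvec(x*np.radians(tilt)).as_matrix()@R
E
python3 -c "
from go import *
show([.5505,-.2475,.25],Rt(-84));show([.5505,-.2475,.25],Rt(96))"
```

```text
q [  0.8   6.4  -7.1  -0.  -76.5  86.5] t 5.8 tcp [ 0.4749 -0.1532  0.3171] w 0.6042001448347665 F [ 0.8  0.1 -0.8]
d [0.08   0.0906 0.067 ] rv [1.000e-02 3.000e-02 8.129e+01]
q [  0.8   6.4  -7.1  -0.  -76.5  86.5] t 5.8 tcp [ 0.4749 -0.1532  0.3171] w 0.6042001448347665 F [ 0.8  0.1 -0.8]
d [0.08   0.0906 0.067 ] rv [-3.000e-02  1.000e-02 -9.871e+01]
```

```bash
python3 steer.py '[[0.45,0.02,0.02,0,0,0,8],[0.45,0.04,0.04,0,0,0,16],[0.45,0.06,0.06,0,0,0,24],[0.45,0.08,0.09,0,0,0,32],[0.45,0.08,0.0906,0,0,0,40],[0.45,0.08,0.0906,0,0,0,48],[0.45,0.08,0.0906,0,0,0,56],[0.45,0.08,0.0906,0,0,0,64]]'; python3 steer.py '[[0.45,0,0,0.02,0,0,8],[0.45,0,0,0.04,0,0,16],[0.45,0,0,0.05,0,0,17.3],[0.45,0,0,0.05,0,0,17.3],[0.45,0,0,0.05,0,0,17.3]]'; python3 -c "
from go import *
show([.5505,-.2475,.122],Rt(-84))
import cv2
c=viewer.capture('wrist');np.savez('pics/w3.npz',**c);cv2.imwrite('pics/w3.png',c['pixels'][...,::-1])"
```

```text
time_s: 6.6
tcp_pos: [0.5523, -0.2431, 0.3168]
ee_rot: [[0.397, -0.918, -0.001], [-0.918, -0.397, 0.001], [-0.001, 0.001, -1.0]]
wrist_force: [0.8, -0.0, 0.0]
gripper_width: 0.451
gripper_force: 0.0
time_s: 7.1
tcp_pos: [0.5527, -0.2445, 0.268]
ee_rot: [[0.113, -0.994, 0.001], [-0.994, -0.113, -0.001], [0.001, -0.001, -1.0]]
wrist_force: [0.6, 0.5, 0.2]
gripper_width: 0.449
gripper_force: 0.0
q [ -8.5  18.4   1.6   0.  -73.1  15. ] t 7.1 tcp [ 0.5527 -0.2445  0.268 ] w 0.44937563929031327 F [0.6 0.5 0.2]
d [0.0027 0.0026 0.146 ] rv [-0.04 -0.04  0.47]
```

View pics/w3.png

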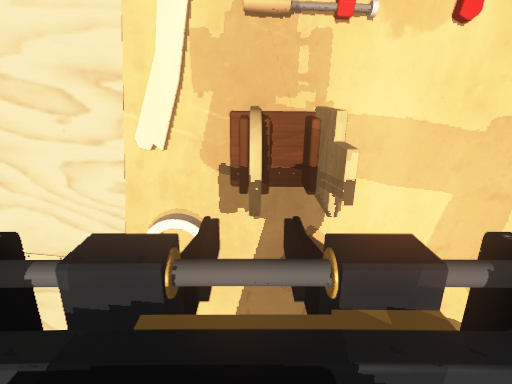

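The rim at (256,107) to (256,215) lies midway between the fingers at (208,220) and (295,220) and is parallel to the pads. I descend and grip.

```bash
python3 steer.py '[[0.45,0.0027,0.0026,0.04,0,0,0.4],[0.45,0.0027,0.0026,0.08,0,0,0.4],[0.45,0.0027,0.0026,0.11,0,0,0.4],[0.45,0.0027,0.0026,0.135,0,0,0.4],[0.45,0.0027,0.0026,0.146,0,0,0.4],[0.45,0.0027,0.0026,0.146,0,0,0.4],[0.45,0.0027,0.0026,0.146,0,0,0.4]]'; python3 steer.py '[[0.25,0,0,0,0,0,0],[0,0,0,0,0,0,0],[0,0,0,0,0,0,0],[0,0,0,0,0,0,0],[0,0,0,0,0,0,0],[0,0,0,0,0,0,0]]'; python3 steer.py '[[0,0,0,-0.01,0,0,0],[0,0,0,-0.025,0,0,0],[0,0,0,-0.045,0,0,0],[0,0,0,-0.07,0,0,0],[0,0,0,-0.11,0,0,0],[0,0,0,-0.15,0,0,0],[0,0,0,-0.18,0,0,0],[0,0,0,-0.18,0,0,0]]'; python3 -c "
from go import *
s=r.sense();print(s['tcp_pos'],s['ee_rot'])
for n in ('scene','wrist','top'):np.savez(f'pics/{n}3.npz',**viewer.capture(n))
c=viewer.capture('wrist')
import cv2
a=np.load('pics/scene3.npz')['pixels'][100:300,230:430]
cv2.imwrite('pics/g3.png',np.hstack([cv2.resize(a,(384,384)),c['pixels'][:,60:460]])[...,::-1])"
```

```text
time_s: 7.85
tcp_pos: [0.5512, -0.2483, 0.123]
ee_rot: [[0.103, -0.995, 0.003], [-0.995, -0.103, -0.001], [0.001, -0.003, -1.0]]
wrist_force: [-0.0, 1.1, 0.1]
gripper_width: 0.449
gripper_force: 0.0
time_s: 8.45
tcp_pos: [0.5499, -0.2479, 0.1217]
ee_rot: [[0.103, -0.995, 0.0], [-0.995, -0.103, -0.0], [0.0, -0.0, -1.0]]
wrist_force: [0.2, 0.7, 1.8]
gripper_width: 0.135
gripper_force: 30.0
time_s: 9.25
tcp_pos: [0.5519, -0.2488, 0.3075]
ee_rot: [[0.103, -0.995, 0.011], [-0.995, -0.103, -0.004], [0.005, -0.01, -1.0]]
wrist_force: [1.1, -0.1, -0.8]
gripper_width: 0.134
gripper_force: 30.0
[ 0.55190412 -0.24878732  0.30748137] [[ 0.10295018 -0.99462909  0.01068831]
 [-0.99467593 -0.10299272 -0.00350758]
 [ 0.00458955 -0.0102703  -0.99993673]]
```

View pics/g3.png

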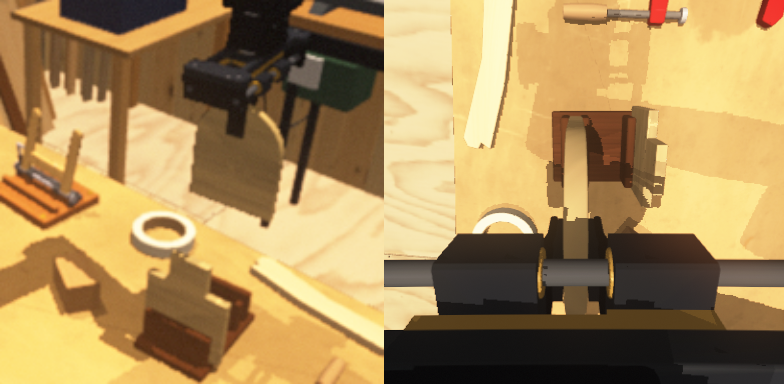

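The template is held upright and clear of the rack, and the stepped one stays put. I check its offset and roll in the grip from the scene view.

```bash
python3 - <<'E'
import numpy as np,cv2
from h import *
c=dict(np.load('pics/scene3.npz'));P=cloud(c)
t=np.array([.5519,-.2488,.3055]);ex=np.array([.103,-.995,0]) # tool x
n=np.array([.995,.103,0])
D=P-t;a=D@ex;d=D@n
m=(abs(d)<.02)&(abs(a)<.09)&(P[...,2]>.16)&(P[...,2]<.30)
m=cv2.morphologyEx(m.astype(np.uint8),cv2.MORPH_OPEN,np.ones((3,3)))
cs,_=cv2.findContours(m,0,1);k=max(cs,key=cv2.contourArea)[:,0].astype(float);print(len(k))
# rays to face plane (front face 6mm nearer)
T=c['world_from_camera'];R=rays(c,k)@T[:3,:3].T;o=T[:3,3];p0=t-n*.006
X=o+R*(((p0-o)@n)/(R@n))[:,None];A=(X-t)@ex;Z=X[:,2]
print(A.min(),A.max(),Z.min(),Z.max())
for nm,s in(('bottom',(abs(A)<.045)&(Z<.21)),):
    q=np.polyfit(A[s],Z[s],1);print(nm,s.sum(),np.degrees(np.arctan(q[0])),q[1])
zb=Z.min()
for nm,s in(('L',(A<-.045)&(Z>.20)&(Z<.255)),('R',(A>.045)&(Z>.20)&(Z<.255))):
    q=np.polyfit(Z[s],A[s],1);print(nm,s.sum(),np.degrees(np.arctan(q[0])),A[s].mean())
E
```

```text
161
-0.05829366153079196 0.06693787970924674 0.19931409877513406 0.30110022668323116
bottom 32 0.7077239885761837 0.20096241952417898
L 24 -0.9935452447979705 -0.0550511915164987
R 25 12.366034020028103 0.06230388320341425
```

```bash
python3 - <<'E'
import numpy as np,cv2
from h import *
c=dict(np.load('pics/wrist3.npz'));P=cloud(c)
t=np.array([.5519,-.2488,.3075]);ex=np.array([.103,-.995,0.0046]);n=np.array([.995,.103,0.0103])
print([P[v,251].round(3).tolist() for v in range(108,130,2)])
m=(P[...,2]>.17);v=np.array([[u,np.nonzero(m[:,u])[0].min()] for u in range(244,260)])
X=onplane(c,v-[0,.5],.198);print(v[:,1].tolist(),((X-t)@ex).round(4),((X-t)@n).round(4))
E
```

```text
[[0.56, -0.306, 0.002], [0.56, -0.303, 0.002], [0.559, -0.301, 0.01], [0.559, -0.298, 0.013], [0.559, -0.309, 0.198], [0.559, -0.309, 0.219], [0.558, -0.309, 0.238], [0.558, -0.309, 0.255], [0.558, -0.309, 0.268], [0.558, -0.309, 0.281], [0.558, -0.309, 0.289]]
[122, 13, 117, 116, 116, 116, 42, 116, 84, 116, 116, 116, 116, 117, 95, 121] [0.0552 0.1414 0.0596 0.0605 0.0605 0.0605 0.1203 0.0605 0.0875 0.0605
 0.0605 0.0605 0.0605 0.0596 0.0784 0.0561] [ 0.0058  0.0043  0.004   0.0031  0.0022  0.0013  0.0003 -0.0005 -0.0014
 -0.0023 -0.0032 -0.0041 -0.005  -0.0059 -0.0066 -0.0077]
```

```bash
cat > place.py <<'E'
from go import *
yaw=np.radians(-2.7);O=np.array([.6025,.1592,0]);E=np.array([[np.cos(yaw),-np.sin(yaw),0],[np.sin(yaw),np.cos(yaw),0],[0,0,1]])
s15,c15=np.sin(np.radians(15)),np.cos(np.radians(15));up=np.array([s15,0,c15]);nr=np.array([-c15,0,s15])
def tgt(h,off): return O+E@(np.array([-.0158,0,.0196])+(.1097+h)*up+off*nr)
def go(h,off): print(h,off);show(tgt(h,off),Rt(-92.7,-15))
E
python3 -c "
from place import *
print(tgt(.2,.005));go(.2,.005)"
```

```text
[0.66196055 0.15639591 0.32004132]
0.2 0.005
q [ -8.9  17.6   4.8  -0.1 -77.5  14.8] t 9.45 tcp [ 0.549  -0.2475  0.2995] w 0.13197350805520183 F [-0.1 -0.5 -2.1]
d [-0.3902 -0.1536 -0.0203] rv [-14.78  -1.03   8.54]
```

```bash
python3 steer.py '[[0,-0.02,-0.008,-0.01,-1,0,0.6],[0,-0.06,-0.024,-0.02,-3,-0.2,2],[0,-0.105,-0.041,-0.02,-5,-0.4,3],[0,-0.15,-0.059,-0.02,-7,-0.5,4],[0,-0.195,-0.077,-0.02,-9,-0.6,5],[0,-0.24,-0.094,-0.02,-11,-0.8,6],[0,-0.285,-0.112,-0.02,-13,-1,7.5],[0,-0.325,-0.128,-0.02,-14.78,-1.03,8.54]]'; python3 steer.py '[[0,-0.03,-0.012,0,0,0,0],[0,-0.05,-0.02,0,0,0,0],[0,-0.06,-0.024,0,0,0,0],[0,-0.064,-0.025,0,0,0,0],[0,-0.064,-0.025,0,0,0,0],[0,-0.064,-0.025,0,0,0,0],[0,-0.064,-0.025,0,0,0,0]]';python3 -c "
from place import *
go(.03,.005)
c=viewer.capture('wrist');np.savez('pics/w5.npz',**c);np.savez('pics/s5.npz',**viewer.capture('scene'))
import cv2;cv2.imwrite('pics/w5.png',c['pixels'][...,::-1])"
```

```text
time_s: 10.25
tcp_pos: [0.6439, 0.0909, 0.3191]
ee_rot: [[-0.047, -0.965, -0.26], [-0.999, 0.046, 0.01], [0.003, 0.26, -0.966]]
wrist_force: [0.6, -0.9, -0.4]
gripper_width: 0.137
gripper_force: 30.0
time_s: 10.95
tcp_pos: [0.6709, 0.1501, 0.3157]
ee_rot: [[-0.048, -0.966, -0.254], [-0.999, 0.047, 0.011], [0.001, 0.255, -0.967]]
wrist_force: [0.6, -0.6, -0.4]
gripper_width: 0.134
gripper_force: 30.0
0.03 0.005
q [  23.1   35.    36.    -6.5 -104.2  -26.7] t 10.95 tcp [0.6709 0.1501 0.3157] w 0.13440723551078881 F [ 0.6 -0.6 -0.4]
d [-0.006   0.0108  0.1682] rv [-0.25 -0.05 -0.08]
```

View pics/w5.png

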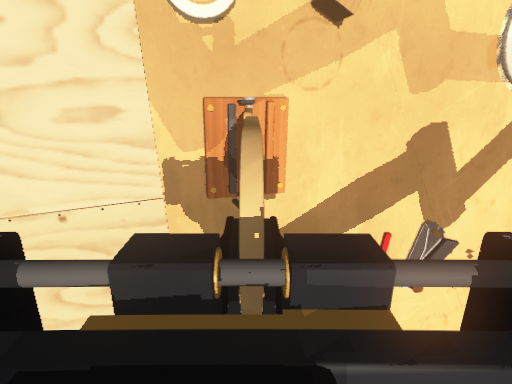

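The wrist view shows the base square in the picture, (204,97) to (288,198), with the template above it parallel to the lip at u≈268. I check the easel pose against the base outline here.

```bash
python3 - <<'E'
from place import *
import cv2
from h import *
c=dict(np.load('pics/w5.npz'));hsv=cv2.cvtColor(c['pixels'],cv2.COLOR_RGB2HSV)
m=((hsv[...,0]<17)&(hsv[...,1]>145)&(hsv[...,2]>60)).astype(np.uint8);m[:90]=0;m[205:]=0;m[:,:195]=0;m[:,300:]=0
m=cv2.morphologyEx(m,cv2.MORPH_OPEN,np.ones((3,3)))
v,u=np.nonzero(m)
f=lambda q,z=.018:((onplane(c,q,z)-O)@E*1000)
for nm,q in (('rear',[[u[v==y].min()-.5,y] for y in range(115,150)]),('front',[[u[v==y].max()+.5,y] for y in range(110,185)]),('right(-80)',[[x,v[u==x].min()-.5] for x in list(range(208,232))+list(range(270,285))]),('left(80)',[[x,v[u==x].max()+.5] for x in range(272,285)])):
    X=f(np.array(q,float));print(nm,np.median(X,0).round(1),X.std(0).round(1))
    X=X[:,:2];d=X[-1]-X[0];print(d.round(1))
E
```

```text
rear [ 66.8 -29.5  18. ] [ 0.5 15.3  0. ]
[-0.4 51.4]
front [-68.7  -0.   18. ] [ 2.4 36.3  0. ]
[ 15.5 123.1]
right(-80) [ 28.8 -81.1  18. ] [45.1  0.2  0. ]
[-119.5    0.6]
left(80) [-56.7  79.3  18. ] [6.8 4.1 0. ]
[-21.8 -10.9]
```

```bash
sed -i 's/O=np.array(\[.6025,.1592/O=np.array([.6032,.1588/' place.py; python3 steer.py '[[0,-0.006,0.01,0.01,-0.2,0,0],[0,-0.006,0.01,0.03,-0.2,0,0],[0,-0.006,0.01,0.06,-0.2,0,0],[0,-0.006,0.01,0.09,-0.2,0,0],[0,-0.006,0.01,0.1,-0.2,0,0],[0,-0.006,0.01,0.1,-0.2,0,0],[0,-0.006,0.01,0.1,-0.2,0,0],[0,-0.006,0.01,0.1,-0.2,0,0]]'; python3 -c "
from place import *
go(.03,.005)"
```

```text
time_s: 11.85
tcp_pos: [0.6374, 0.1589, 0.2227]
ee_rot: [[-0.047, -0.966, -0.255], [-0.999, 0.046, 0.012], [0.0, 0.255, -0.967]]
wrist_force: [0.6, 0.2, -1.7]
gripper_width: 0.132
gripper_force: 30.0
0.03 0.005
q [ 24.8  33.1  19.9  -6.7 -90.  -26.7] t 11.85 tcp [0.6374 0.1589 0.2227] w 0.1317597190686876 F [ 0.6  0.2 -1.7]
d [0.0017 0.001  0.0694] rv [-0.21 -0.01  0.  ]
```

```bash
python3 steer.py '[[0,0.0017,0.001,0.02,-0.2,0,0],[0,0.0017,0.001,0.04,-0.2,0,0],[0,0.0017,0.001,0.06,-0.2,0,0],[0,0.0017,0.001,0.069,-0.2,0,0],[0,0.0017,0.001,0.069,-0.2,0,0],[0,0.0017,0.001,0.069,-0.2,0,0],[0,0.0017,0.001,0.069,-0.2,0,0]]'; python3 -c "
from place import *
go(.003,.003)
c=viewer.capture('scene');w=viewer.capture('wrist')
import cv2;cv2.imwrite('pics/p6.png',np.hstack([cv2.resize(c['pixels'][140:240,200:300],(384,384),interpolation=2),w['pixels'][:,80:460]])[...,::-1])"
```

```text
time_s: 12.55
tcp_pos: [0.6184, 0.1581, 0.1558]
ee_rot: [[-0.047, -0.965, -0.259], [-0.999, 0.045, 0.012], [0.0, 0.259, -0.966]]
wrist_force: [-0.4, -0.0, -1.6]
gripper_width: 0.135
gripper_force: 30.0
0.003 0.003
q [ 25.3  33.8  11.5  -7.1 -81.1 -26.1] t 12.55 tcp [0.6184 0.1581 0.1558] w 0.13535690711159135 F [-0.4 -0.  -1.6]
d [ 0.     -0.0023  0.0269] rv [ 0.03 -0.03  0.01]
```

View pics/p6.png

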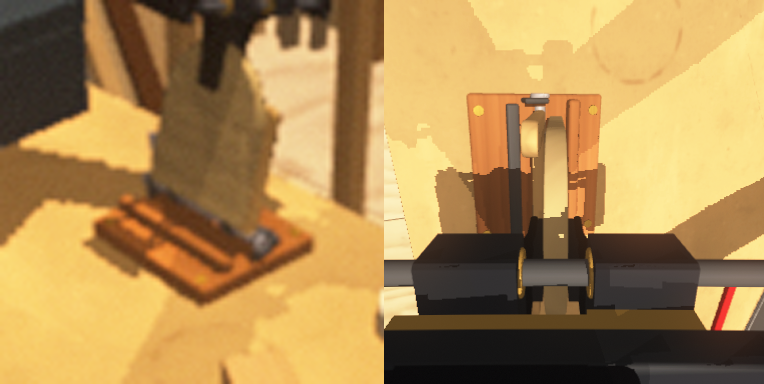

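The template hangs between the prong tip (530,140) and the lip (573,150), parallel to both. I lower slowly until it touches.

```bash
python3 steer.py '[[0,0,0,0.008,0,0,0],[0,0,0,0.015,0,0,0],[0,0,-0.001,0.021,0,0,0],[0,0,-0.001,0.025,0,0,0],[0,0,-0.001,0.025,0,0,0],[0,0,-0.001,0.025,0,0,0]]'; python3 steer.py '[[0,0,0,0.001,0,0,0],[0,0,0,0.002,0,0,0],[0,0,0,0.003,0,0,0],[0,0,0,0.003,0,0,0]]';  python3 -c "
from place import *
go(0,0)"
```

```text
time_s: 13.25
tcp_pos: [0.6118, 0.1581, 0.1299]
ee_rot: [[-0.047, -0.964, -0.262], [-0.999, 0.046, 0.011], [0.002, 0.262, -0.965]]
wrist_force: [0.1, -0.5, -1.2]
gripper_width: 0.134
gripper_force: 30.0
time_s: 13.65
tcp_pos: [0.6108, 0.1581, 0.127]
ee_rot: [[-0.047, -0.964, -0.262], [-0.999, 0.046, 0.011], [0.001, 0.262, -0.965]]
wrist_force: [1.3, 0.5, -1.9]
gripper_width: 0.135
gripper_force: 30.0
0 0
q [ 25.6  34.5   8.5  -7.2 -77.6 -25.9] t 13.65 tcp [0.6108 0.1581 0.127 ] w 0.13483489834494275 F [ 1.3  0.5 -1.9]
d [-0.0003 -0.0052  0.0001] rv [ 0.21 -0.08 -0.02]
```

```bash
for i in 1 2; do python3 steer.py '[[0,0,-0.001,0.0007,0.05,0,0],[0,0,-0.002,0.0014,0.1,0,0],[0,0,-0.002,0.0014,0.1,0,0]]' | grep -E 'tcp|force: \['; done
```

```text
tcp_pos: [0.6124, 0.1581, 0.1254]
wrist_force: [-0.3, -0.1, -0.1]
tcp_pos: [0.6131, 0.1579, 0.1252]
wrist_force: [-3.6, 0.7, 7.4]
```

```bash
python3 steer.py '[[0,0,-0.0005,-0.0008,0,0,0],[0,0,-0.001,-0.0008,0,0,0],[0,0,-0.0015,-0.0008,0,0,0],[0,0,-0.0015,-0.0008,0,0,0]]' | grep -E 'tcp|force: \['; python3 -c "
from place import *
go(0,0)"; python3 steer.py '[[0,0,-0.0007,0,0,0,0],[0,0,-0.0014,0,0,0,0],[0,0,-0.0014,0,0,0,0]]'| grep -E 'tcp|force: \['
```

```text
tcp_pos: [0.614, 0.1579, 0.1252]
wrist_force: [-4.9, 0.9, 8.5]
0 0
q [ 25.4  34.9   8.9  -7.2 -77.6 -25.7] t 14.65 tcp [0.614  0.1579 0.1252] w 0.13619660641566245 F [-4.9  0.9  8.5]
d [-0.0004 -0.0016 -0.0008] rv [ 0.23 -0.13  0.02]
tcp_pos: [0.6142, 0.1579, 0.1251]
wrist_force: [-8.3, 0.7, 9.0]
```

```bash
python3 steer.py '[[0,0,0,-0.001,0,0,0],[0,0,0,-0.001,0,0,0]]'| grep -E 'tcp|force: \['; python3 steer.py '[[0.2,0,0,0,0,0,0],[0.25,0,0,0,0,0,0],[0.35,0,0,0,0,0,0],[0.4,0,0,0,0,0,0],[0.4,0,0,0,0,0,0]]'; python3 -c "
from station import r, viewer, finish_job
import numpy as np,cv2
c=viewer.capture('scene');w=viewer.capture('wrist');np.savez('pics/w7.npz',**w)
cv2.imwrite('pics/p7.png',np.hstack([cv2.resize(c['pixels'][140:240,200:300],(384,384),interpolation=2),w['pixels'][:,80:460]])[...,::-1])"
```

```text
tcp_pos: [0.6142, 0.1578, 0.1252]
wrist_force: [-8.3, 1.5, 7.7]
time_s: 15.65
tcp_pos: [0.6177, 0.1578, 0.124]
ee_rot: [[-0.047, -0.965, -0.258], [-0.999, 0.046, 0.011], [0.001, 0.258, -0.966]]
wrist_force: [-0.6, -0.3, -0.3]
gripper_width: 0.378
gripper_force: 0.0
```

View pics/p7.png

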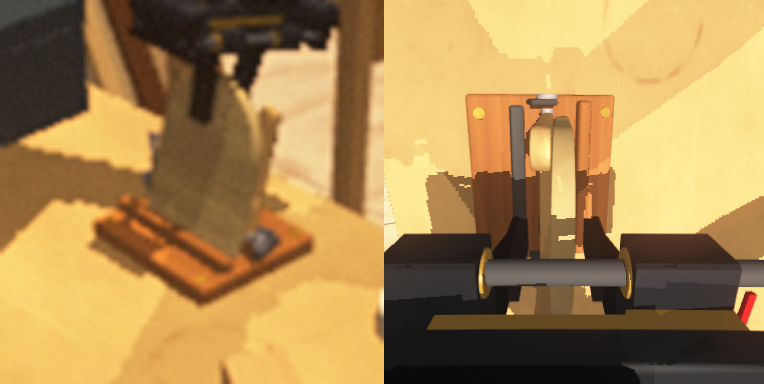

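The template now rests against the prongs with the fingers clear on both sides. I withdraw along the tool axis.

```bash
python3 steer.py '[[0.4,0,0,-0.01,0,0,0],[0.4,0,0,-0.025,0,0,0],[0.4,0,0,-0.045,0,0,0],[0.4,0,0,-0.07,0,0,0],[0.4,0,0,-0.11,0,0,0],[0.4,0,0,-0.15,0,0,0],[0.4,0,0,-0.18,0,0,0],[0.4,0,0,-0.18,0,0,0]]';python3 steer.py '[[0.4,0.04,0,0,0,0,0],[0.4,0.08,0,0,0,0,0],[0.4,0.08,0.04,0,0,0,0],[0.4,0.08,0.08,0,0,0,0],[0.4,0.08,0.1,0,0,0,0],[0.4,0.08,0.1,0,0,0,0],[0.4,0.08,0.1,0,0,0,0]]'; python3 - <<'E'
from place import *
from h import *
import cv2
for n in('scene','top'):
    c=viewer.capture(n);np.savez(f'pics/{n}8.npz',**c)
    P=(cloud(c)-O)@E
    if n=='scene':im=c['pixels']
    M=(P[...,2]>.05)&(P[...,2]<.175)&(abs(P[...,1])<.1)&(P[...,0]>-.05)&(P[...,0]<.06)
    Q=P[M];print(n,len(Q),(Q.min(0)*1000).round(1),(Q.max(0)*1000).round(1))
    if n=='scene':
        for _ in range(4):
            A=np.c_[Q[:,1],Q[:,2],np.ones(len(Q))];s=np.linalg.lstsq(A,Q[:,0],rcond=None)[0];e=Q[:,0]-A@s;k=abs(e)<2*e.std();print(len(Q),'yaw,lean',np.degrees(np.arctan(s[:2])).round(2),'x at ledge',s[2]+s[1]*.018);Q=Q[k]
        for z in(.06,.08,.1,.12,.14,.16):
            q=Q[abs(Q[:,2]-z)<.004];print(z,(q[:,1].min()*1000).round(1),(q[:,1].max()*1000).round(1))
cv2.imwrite('pics/p8.png',cv2.resize(im[130:280,190:390],(800,600),interpolation=2)[...,::-1])
E
```

```text
time_s: 16.55
tcp_pos: [0.6664, 0.1557, 0.3042]
ee_rot: [[-0.047, -0.968, -0.248], [-0.999, 0.046, 0.013], [-0.002, 0.248, -0.969]]
wrist_force: [-0.1, -0.7, -0.1]
gripper_width: 0.4
gripper_force: 0.0
time_s: 17.25
tcp_pos: [0.5636, 0.0807, 0.3246]
ee_rot: [[-0.047, -0.965, -0.258], [-0.999, 0.045, 0.011], [0.001, 0.258, -0.966]]
wrist_force: [0.1, -0.2, -0.8]
gripper_width: 0.399
gripper_force: 0.0
scene 979 [-20.2 -67.2  50.1] [ 32.4  90.7 166.5]
979 yaw,lean [-1.61 16.45] x at ledge -0.024264771421201436
916 yaw,lean [-1.84 16.73] x at ledge -0.025837996414189195
851 yaw,lean [-0.81 16.38] x at ledge -0.025835920737094113
801 yaw,lean [ 0.25 15.93] x at ledge -0.025462204813246257
0.06 -63.4 60.0
0.08 -61.2 54.8
0.1 -62.3 59.2
0.12 -62.8 55.7
0.14 -52.4 48.3
0.16 -33.6 26.5
top 453 [-20.5 -58.6  50.3] [ 32.5  60.  169. ]
```

View pics/p8.png

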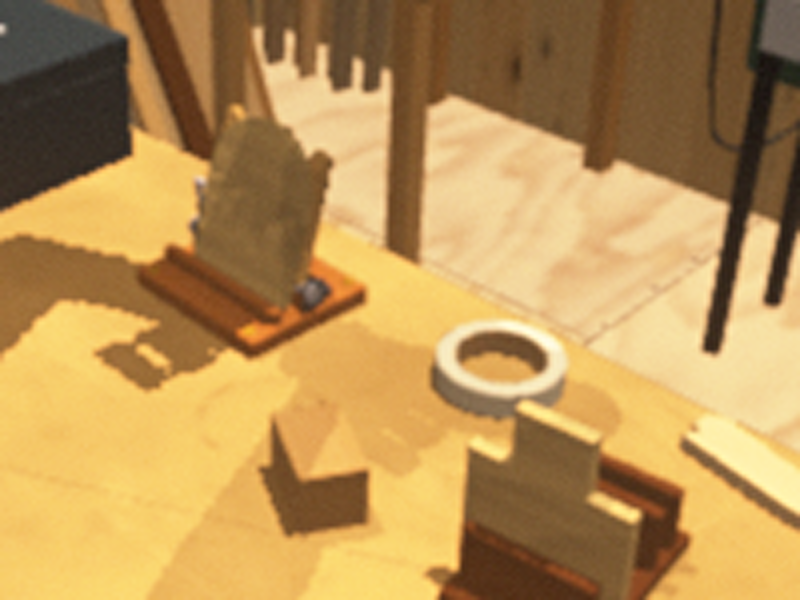

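The picture shows the template standing behind the lip, round end up, centred and leaning on both prong tips at (238,112) and (320,160). The stepped template and the oak block and tape in view are undisturbed, so I hand in.

```bash
python3 -c "
from station import r, viewer, finish_job
print(finish_job())"
```

```text
the job is handed in; nothing more can be done
None
```

I handed the job in at about 17 s: the easel is snapped open, and the round-topped template stands behind the lip, leaning on both prongs, centred to about 2 mm and square; its foot may sit 2–4 mm forward of the ledge point.

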